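# Close the parts cassette and lift it out of its dock

## Robot

A 6-joint arm with a two-finger parallel gripper is mounted at the origin on the work surface. World frame = base frame: x ahead of the robot, y to its left, z up, the work surface at z = 0. Lengths are in m, angles in rad, forces in N, time in s.
With the tool pointing down it reaches from about 0.35 to 0.925 m from the base axis. Payload 6.4 kg.
Tool frame: the origin (TCP) lies midway between the tips of the shut fingers; the grasp point (between the pads) lies 19 mm behind it; x points along the fingers, y is the direction in which the jaws open and shut, and the axes are right-handed (so a half turn about x gives the same grasp; the last joint's range is limited). The gripper opens to 94 mm and grips with 3 to 60 N. Pads are 16 mm wide; open, the fingers measure 119 mm over their backs; the gripper's body (75 mm by 177 mm) begins 78 mm behind the grasp point.
Start: joints at [1.167, 0.245, 1.558, -0, 1.339, -0.174], TCP at [0.148, 0.633, 0.205] pointing down, gripper open.
Joint ranges: [-3.13, 3.13], [-1.02, 2.26], [0.13, 2.54], [-0.95, 4.09], [0.21, 2.88], [-2.74, 2.74]. Speed limits (rad/s): [2.57, 2.57, 3.14, 3.14, 3.14, 3.14].

## Interface

Orientations are given as a unit quaternion [x, y, z, w].
In Python, from rig import robot, capture, boxes_of gives the robot as it stands.
- The arm moves only by the tool servo_tool, never from a script. Its argument "rows" is a list of rows, each a list of 7 numbers: the shift along the tool's x, y, z as a fraction of full scale, then the turn, a rotation vector about the tool's x, y, z as a fraction of full scale, then the opening, from 0 (shut) to 1 (fully open). In form: [[x, y, z, wx, wy, wz, grip], ...]. A call has 1 to 12 rows; each row is the pose to reach, as a shift and turn from the pose commanded when the call began, along the tool's axes at that moment, turning the shorter way round; what a row does not reach only later rows make up. Full scale, the value 1, is 120 mm for a shift and pi rad for a turn. A row lasts 1/10 s, in which the tool goes at most 50 mm and 8.59 degrees, less where a joint would pass 70% of its speed; a pose out of reach is approached as far as the arm can. A call with a number of a shift or a turn outside -1 to 1 is refused whole. A call with a gripper value outside its range is refused whole. The fingers move at their own pace and stop on an object; "force" is the grip in N (left out, the last holds). Time passes only in rows, so rows that repeat a pose let the fingers close. It gives the time, the measured TCP pose, the force and the opening at its end, in the units of the state.
- robot.state(): the state, without advancing time (a new reading comes with each control period).
- capture(name): name is "side" or "top" or "wrist"; returns a dict with "frame" (420x560x3 uint8, blue, green, red), "fx", "fy", "cx", "cy" (pixels), "dist_coeffs" ([k1, k2, p1, p2, k3] as OpenCV has them; the pictures are not rectified), "world_to_cam" (4x4, takes a point from world to camera coordinates); the wrist camera has in their place "tool_from_camera" (4x4, takes a point from camera to tool coordinates, whose origin is the TCP and whose axes are the tool frame's). Camera axes: x right, y down, z forward; pixel columns grow to the right and rows downward; lengths in m; the calibration is good to about 2 mm. A picture is of the moment at which its call begins: read the wrist's pose just before it. There is no depth.
- robot.hand_in(): hands the job in, once; it reports no verdict.
Trained networks look in a picture, given as the dict that the camera call returned (one of the last four; its "shot" number tells which), for a name from the list of things; names that differ only in an ending like _2 or _b are one class to them, and where a whole thing is asked for, a point or a joint stands for the part that bears it (a point fixed in the world has none). Each returns a list of dicts, best first, with "conf" (0 to 1); they miss things now and then, are a little off and sometimes report something else, mostly with a low value. They report only what shows in the picture. A call takes as long as a camera call. They do not tell look-alikes from the thing itself.
- boxes_of(picture, thing): "at" ([column, row] in pixels, amid what is visible of it).
The state is a dict: "clock": time; "q": joint angles; "qd": joint speeds; "tau": joint torques, N m; "tool_pos": TCP position; "orientation": TCP orientation; "contact_force": force on the tool from outside, world axes, zero at the start; "moment": the same for the moment, N m; "grip_width": finger opening in m.
Only numpy, scipy, OpenCV 4.12 (cv2) and the standard library are available. Lean on these libraries where they do the work, as an engineer would, in place of code of your own. Each camera call takes 0.05 s, during which the arm holds its last target. There are 200 camera calls.

## Task

Press the loose cover plate down until it sits level and flush in the top of the white parts cassette, then pinch the cassette's two side catches together and lift it, level and with its cover on, out of the dock. Finish while still holding it by the pinched catches, well clear, its underside about 15 cm above the bench: do not put it down or let go. Leave the other things on the bench where they are.

Things in the scene. Friction and masses are not known exactly. Their poses are not given: they have to be found in the camera images.
- dock: Grey dock fixed to the bench, base 140 x 92 x 10 mm, origin under its centre, x along its length. The cassette stands on the base between guides 26 mm high (about 1 mm play). On each long side at mid-length a steel strike bar (52 mm long, top 33 mm above the bench, 32.5 to 42.5 mm from the centre line) overhangs a catch's hook. Place and yaw vary
- cassette: White cassette 112 (x) x 40 (y) x 34 (z) mm, 0.13 to 0.25 kg, origin at the centre of its underside, z up. Its top is a recess (104 x 37 mm, floor at z = 26 mm, rim at 34 mm) for the cover. At mid-length a steel catch stands on each long side; hooks lock it in the dock until both catches are squeezed in
- cover: Loose flat aluminium cover 100 x 34 x 8 mm, 40 g, origin at the centre of its underside, axes as the cassette's. Starts level but 6 mm proud (underside at cassette z = 32 mm) on two stiff plugs, 38 mm either side of its middle along x; each sinks 6 mm under about 3 N and stays down. 8 to 15 N on its middle seats it flush; pressing one end leaves it tilted
- catch_left (a joint): How far the catch on the cassette's +y side is squeezed inwards, in m: 0 = out (locked), 0.006 = against its stop. A spring pushes it out with 3 N at 0, 6 N at the stop; it frees the dock from about 0.0035 to 0.0045
- catch_right (a joint): The same for the catch on the cassette's -y side: 0 = out (locked), 0.006 = squeezed in
- catch_left_pad (a point): Where to pinch: outer face of the +y catch, 31 mm from the cassette's centre line, 52 mm above its underside. Each catch is an upright tab 26 mm wide (x), 5 mm thick, top 64 mm above the cassette's underside; outer faces 62 mm apart when out, 50 mm squeezed; 52 mm free gap between tabs. Clear beside them above the strike bars
- catch_right_pad (a point): The same point on the outer face of the -y catch
- loupe: black eyeglass loupe, cone 38 mm across, 40 mm tall, standing near the dock; bystander, origin at the centre of its underside
- tweezers: steel tweezers about 130 mm long, lying flat (5 mm high) beside the dock; bystander, origin near its middle
- parts_box: clear open box 95 x 70 x 24 mm with small brass wheels; bystander, origin under its centre
- round_tin: round aluminium tin 62 mm across, 30 mm tall; bystander, origin under its centre
- cone_cup: small white ceramic cone 38 mm across, 34 mm tall; bystander, origin under its centre
- screwdriver: slim screwdriver about 150 mm long, lying flat; bystander, origin at its underside, x along its shaft
- jar: small amber glass jar 44 mm across, 50 mm tall; bystander, origin under its centre
Things that resemble listed ones, but are neither listed nor needed, are in the scene too. Of the things shaped like the cassette, the white one is meant. Of the things that look like the cover, the middle-sized one is meant.

How it is judged:
By the outcome, as a careful person would: the job done as asked, in the order asked, and still so for the second after the job is handed in, while the arm keeps its last pose, push and grip.
It also fails if it takes over 45 s, if anything falls off the work surface, if the arm or the gripper's body presses on something with over 40 N, if the wrist force passes 120 N, or if a joint passes its speed limit or range.

## Working session

There is one attempt and no reset: what is moved stays moved. The work goes in short steps, Python scripts to look and compute and a tool call to move; the robot and the scene stay as the last step left them, time stands still between calls to the robot, and variables do not carry over. Pictures are saved under pics/ and viewed, about 8 in all and at most 12, crops included, and the job is handed in when it is done.

Besides the shell and the picture viewer there is one more tool, called after "Request:" by a JSON object that holds its "api" and its "payload". servo_tool: Moves the arm, as the interface text tells. Shift numbers are shares of 120 mm and turn numbers shares of pi rad, none past 1 either way. Its arguments: {"type":"object","properties":{"rows":{"type":"array","items":{"type":"array","items":{"type":"number","minimum":-1,"maximum":1}}},"force":{"type":"number"}},"required":["rows"]}

```bash
ls; mkdir -p pics; cat > h.py <<'E'
import numpy as np, cv2
from scipy.spatial.transform import Rotation as R
from rig import robot, capture, boxes_of
def K(c): return np.array([[c['fx'],0,c['cx']],[0,c['fy'],c['cy']],[0,0,1.]])
def cam_pose(c,s):
    """world_from_cam"""
    if 'world_to_cam' in c: return np.linalg.inv(np.array(c['world_to_cam']))
    T=np.eye(4);T[:3,:3]=R.from_quat(s['orientation']).as_matrix();T[:3,3]=s['tool_pos']
    return T@np.array(c['tool_from_camera'])
def ray(c,W,uv,z):
    p=cv2.undistortPoints(np.array([[uv]],float),K(c),np.array(c['dist_coeffs'],float))[0,0]
    d=W[:3,:3]@np.array([p[0],p[1],1]);o=W[:3,3]
    return o+d*(z-o[2])/d[2]
def proj(c,W,P):
    M=np.linalg.inv(W);r,_=cv2.Rodrigues(M[:3,:3])
    return cv2.projectPoints(np.array(P,float).reshape(-1,1,3),r,M[:3,3],K(c),np.array(c['dist_coeffs'],float))[0][:,0]
E
python3 - <<'E'
from h import *
s=robot.state();print(s)
a=[]
for n in ['top','side']:
    c=capture(n);W=cam_pose(c,s);print(n,W[:3,3],c['fx'])
    cv2.imwrite(f'pics/{n}.png',c['frame'] if n=='side' else cv2.resize(c['frame'],(800,600)))
    for t in ['dock','cassette','cover','loupe','tweezers']:
        for b in boxes_of(c,t)[:4]: print(t,np.round(b['at']),round(b['conf'],2),ray(c,W,b['at'],0.04).round(3))
E
```

```text
pics
{'clock': 0.0, 'q': array([ 1.16691273e+00,  2.45780861e-01,  1.55898717e+00, -2.40029944e-06,
        1.33870080e+00, -1.74104993e-01]), 'qd': array([ 1.24515981e-03,  9.17429559e-05,  5.65170786e-04, -8.53300894e-04,
       -1.70936581e-03,  4.17984395e-04]), 'tau': array([ 1.43316476e-03, -4.15847647e+01, -3.14597154e+01,  6.85430830e-02,
        3.32910125e-02, -1.59185943e-04]), 'tool_pos': array([0.14780708, 0.63236363, 0.20438104]), 'orientation': array([ 0.08042412,  0.70263313, -0.08169623,  0.70225663]), 'contact_force': array([0.19127207, 0.27722328, 0.59026972]), 'moment': array([-0.01338085,  0.00183226,  0.00908934]), 'grip_width': 0.09413193217656422}
top [ 0.4570493  -0.00705902  0.89407262] 382.3333867824643
cassette [222. 174.] 0.85 [0.542 0.139 0.04 ]
cover [168. 311.] 0.87 [0.233 0.256 0.04 ]
cover [213. 166.] 0.74 [0.561 0.159 0.04 ]
cover [468. 224.] 0.72 [ 0.438 -0.411  0.04 ]
cover [148. 125.] 0.54 [0.653 0.31  0.04 ]
loupe [180. 176.] 0.6 [0.538 0.233 0.04 ]
tweezers [256. 175.] 0.83 [0.542 0.063 0.04 ]
side [ 0.01697225 -0.86907602  1.02879225] 484.767235883861
dock [286. 193.] 0.7 [0.523 0.112 0.04 ]
cassette [229. 194.] 0.97 [0.368 0.183 0.04 ]
cassette [286. 184.] 0.78 [0.545 0.148 0.04 ]
cover [285. 179.] 0.81 [0.55  0.171 0.04 ]
cover [175. 200.] 0.71 [0.212 0.224 0.04 ]
loupe [281. 172.] 0.49 [0.555 0.21  0.04 ]
```

View pics/top.png

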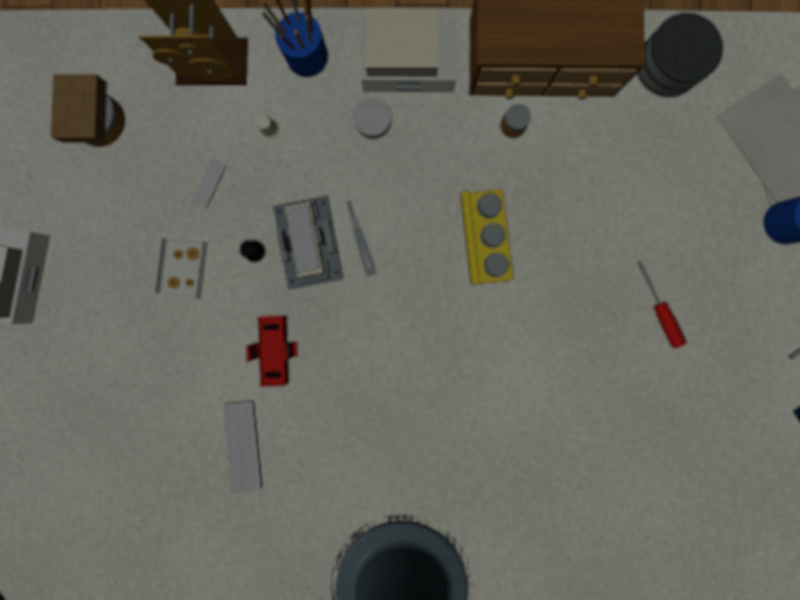

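View pics/side.png

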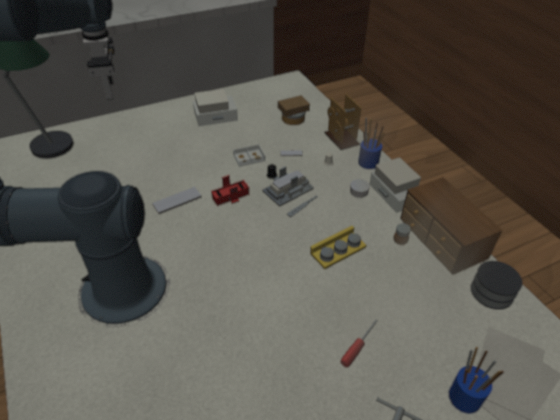

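Both views show the dock, with the white cassette and its cover, at about (308,241) in the 800-px top view. It lies nearly along world x, yawed about 11°. The red lookalike is at (272,350), and the small and large decoy plates lie loose at (210,183) and (243,446). Next I work out the approach in the tool frame.

```bash
cat >> h.py <<'E'
def Rd(yaw): # tool down, tool y along cassette y (yaw) 
    y=np.array([-np.sin(yaw),np.cos(yaw),0]);x=np.array([0,0,-1.]);return np.c_[x,y,np.cross(x,y)]
def to(p,yaw,s=None):
    s=s or robot.state();R0=R.from_quat(s['orientation']).as_matrix()
    d=R0.T@(np.array(p)-s['tool_pos'])/0.12
    for k in (0,np.pi):
        print('shift',d.round(3),'turn',(R.from_matrix(R0.T@Rd(yaw+k)).as_rotvec()/np.pi).round(4))
E
python3 - <<'E'
from h import *
s=robot.state();c=capture('top');W=cam_pose(c,s)
P=[ray(c,W,np.array(u)*0.7,0.01)[:2].round(4) for u in [(274,205),(328,196),(342,277),(290,287)]]
print(P,np.mean(P,0)); print(R.from_quat(s['orientation']).as_matrix().round(3))
for a,b in((3,0),(2,1)): v=P[b]-P[a];print(np.hypot(*v),np.degrees(np.arctan2(v[1],v[0])))
to([*np.mean(P,0),0.3],0.18)
w=capture('wrist');print(np.array(w['tool_from_camera']).round(3),w['fx'])
E
```

```text
[array([0.6162, 0.2167]), array([0.6318, 0.1283]), array([0.4998, 0.1031]), array([0.4823, 0.1877])] [0.557525 0.15895 ]
[[ 0.     0.228  0.974]
 [ 0.     0.974 -0.228]
 [-1.     0.     0.   ]]
0.1370044159872228 12.22035427179252
0.13438392761041032 10.80823094031979
shift [-0.788 -3.069  4.222] turn [-0.1305 -0.      0.    ]
shift [-0.788 -3.069  4.222] turn [0.8695 0.     0.    ]
[[-0.    -0.266  0.964 -0.179]
 [ 1.     0.001  0.001  0.   ]
 [-0.001  0.964  0.266 -0.076]
 [ 0.     0.     0.     1.   ]] 296.781883218933
```

Request:
{"api": "servo_tool", "payload": {"rows": [[-0.158,-0.614,0.844,0,0,0,1],[-0.158,-0.614,0.844,0,0,0,1],[-0.158,-0.614,0.844,0,0,0,1]]}}

```text
clock: 1.0
tool_pos: [0.2315, 0.5364, 0.2251]
orientation: [0.082, 0.702, -0.081, 0.703]
contact_force: [0.3, 1.3, -0.9]
grip_width: 0.0939
```

Request:
{"api": "servo_tool", "payload": {"rows": [[-0.158,-0.614,0.844,0,0,0,1],[-0.158,-0.614,0.844,0,0,0,1],[-0.158,-0.614,0.844,0,0,0,1]]}}

```text
clock: 1.3
tool_pos: [0.3136, 0.4413, 0.2443]
orientation: [0.082, 0.702, -0.082, 0.703]
contact_force: [-0.6, 0.9, 0.4]
grip_width: 0.0939
```

Request:
{"api": "servo_tool", "payload": {"rows": [[-0.158,-0.614,0.844,0,0,0,1],[-0.158,-0.614,0.844,0,0,0,1],[-0.158,-0.614,0.844,0,0,0,1]]}}

```text
clock: 1.6
tool_pos: [0.3956, 0.3462, 0.2633]
orientation: [0.082, 0.702, -0.082, 0.703]
contact_force: [0.4, 0.1, 0.4]
grip_width: 0.0941
```

Request:
{"api": "servo_tool", "payload": {"rows": [[-0.158,-0.614,0.844,0,0,0,1],[-0.158,-0.614,0.844,0,0,0,1],[-0.158,-0.614,0.844,0,0,0,1]]}}

```text
clock: 1.9
tool_pos: [0.4774, 0.2512, 0.2822]
orientation: [0.082, 0.702, -0.082, 0.703]
contact_force: [-0.6, -0.6, 0.3]
grip_width: 0.0939
```

Request:
{"api": "servo_tool", "payload": {"rows": [[-0.158,-0.614,0.5,-0.1305,0,0,1],[-0.158,-0.614,0.5,-0.1305,0,0,1],[-0.158,-0.614,0.5,-0.1305,0,0,1],[-0.158,-0.614,0.5,-0.1305,0,0,1],[-0.158,-0.614,0.5,-0.1305,0,0,1]]}}

```text
clock: 2.4
tool_pos: [0.5168, 0.1685, 0.3001]
orientation: [-0.063, 0.704, 0.063, 0.704]
contact_force: [-0.1, -0.7, 0.0]
grip_width: 0.0941
```

```bash
python3 - <<'E'
from h import *
s=robot.state();print(s['clock'],s['tool_pos'],s['q'].round(3))
c=capture('wrist');W=cam_pose(c,s)
cv2.imwrite('pics/w1.png',cv2.resize(c['frame'],(800,600)))
for t in ['dock','cassette','cover','catch_left_pad','catch_left']:
    for b in boxes_of(c,t)[:3]: print(t,np.round(b['at']),round(b['conf'],2),ray(c,W,b['at'],0.04).round(3))
E
```

```text
2.4 [0.51679872 0.16851521 0.30008741] [ 0.106 -0.071  1.723  0.     1.49  -1.642]
dock [278. 188.] 0.73 [0.528 0.173 0.04 ]
cassette [322.  90.] 0.78 [0.38  0.208 0.04 ]
cassette [256. 203.] 0.76 [0.557 0.145 0.04 ]
cassette [287. 309.] 0.42 [0.731 0.226 0.04 ]
cover [377.  22.] 0.69 [0.28  0.263 0.04 ]
cover [269. 207.] 0.67 [0.559 0.164 0.04 ]
cover [345. 277.] 0.55 [0.655 0.308 0.04 ]
catch_left_pad [345.  92.] 0.64 [0.376 0.24  0.04 ]
catch_left [287. 206.] 0.69 [0.553 0.191 0.04 ]
```

View pics/w1.png

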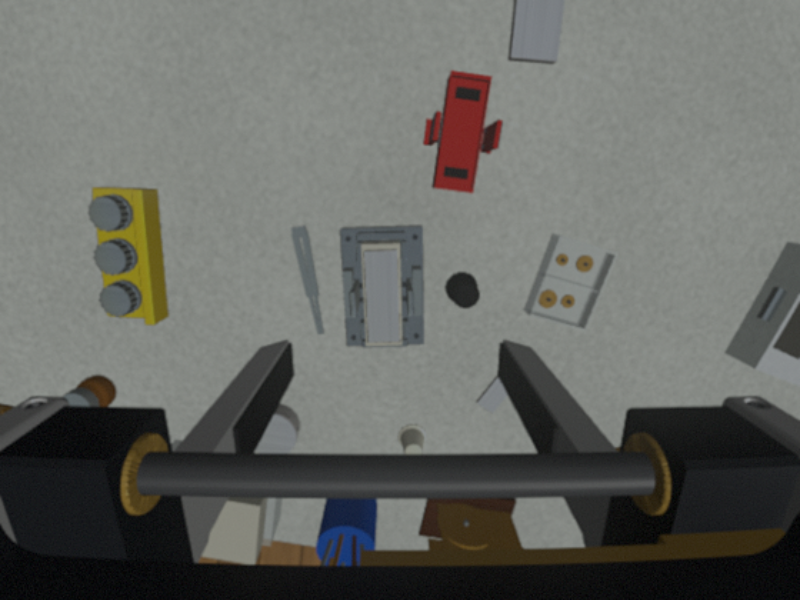

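The wrist view shows the dock base at about (341–424, 226–346) and the bright cover at (363–403, 250–345). The tweezers are to the left at (310,280) and the loupe to the right at (462,290).

```bash
python3 - <<'E'
from h import *
s=robot.state();c=capture('wrist');W=cam_pose(c,s)
def quad(px,z):
    P=np.array([ray(c,W,np.array(u)*0.7,z)[:2] for u in px]);v=P[2]-P[1]+P[3]-P[0];print(P.mean(0).round(4),'yaw',np.arctan2(v[1],v[0]).round(3),'L',np.linalg.norm(v)/2,'w',np.linalg.norm(P[1]-P[0]));return P.mean(0)
quad([(363,250),(401,250),(403,345),(364,345)],.05)
m=quad([(341,228),(422,226),(424,344),(347,346)],.01)
m=(m+quad([(363,250),(401,250),(403,345),(364,345)],.05))/2
to([*m,0.2],0.19)
E
```

```text
[0.5602 0.1639] yaw 0.189 L 0.10335112645642754 w 0.038667781292389035
[0.5585 0.1633] yaw 0.207 L 0.13849319302659358 w 0.08896619155714784
[0.5602 0.1639] yaw 0.189 L 0.10335112645642754 w 0.038667781292389035
shift [ 0.835 -0.107  0.342] turn [-0.003 -0.    -0.   ]
shift [ 0.835 -0.107  0.342] turn [ 9.97e-01 -0.00e+00  1.00e-04]
```

Request:
{"api": "servo_tool", "payload": {"rows": [[0.92,-0.107,0.342,-0.004,0,0,0.85],[0.92,-0.107,0.342,-0.004,0,0,0.85],[0.92,-0.107,0.342,-0.004,0,0,0.85],[0.92,-0.107,0.342,-0.004,0,0,0.85]]}}

```text
clock: 3.15
tool_pos: [0.5578, 0.1628, 0.1858]
orientation: [-0.068, 0.706, 0.068, 0.701]
contact_force: [-0.0, -0.6, 0.9]
grip_width: 0.0797
```

```bash
python3 - <<'E'
from h import *
s=robot.state();print(s['clock'],s['tool_pos'],R.from_quat(s['orientation']).as_matrix()[:,1])
c=capture('wrist');W=cam_pose(c,s)
f=c['frame'].copy()
f=cv2.resize(f[90:300,140:420],(800,600),interpolation=cv2.INTER_CUBIC)
f=cv2.convertScaleAbs(f,alpha=1.6)
cv2.imwrite('pics/w2.png',f)
E
```

```text
3.15 [0.55784175 0.1627974  0.18584679] [-1.91156889e-01  9.81559225e-01  7.28729570e-04]
```

View pics/w2.png

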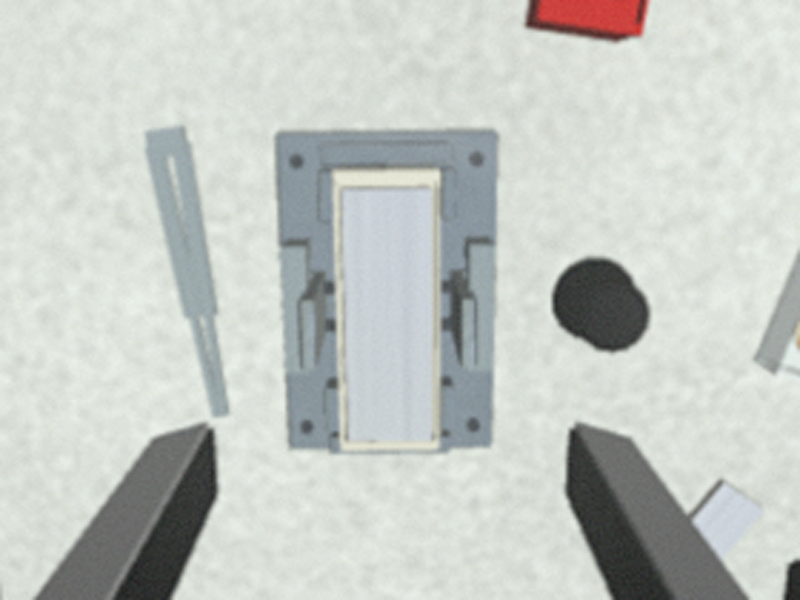

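The crop shows the cover at (343–437, 186–442), the dock base at (277–497, 130–448), and the tab tops at about (308,333) and (471,332).

```bash
python3 - <<'E'
from h import *
s=robot.state();c=capture('wrist');W=cam_pose(c,s)
def g(u,z): return ray(c,W,np.array([140,90])+np.array(u)/2.857,z)[:2]
def quad(px,z):
    P=np.array([g(u,z) for u in px]);v=P[2]-P[1]+P[3]-P[0];print(P.mean(0).round(4),'yaw',np.arctan2(v[1],v[0]).round(3),'L',np.linalg.norm(v)/2,'w',np.linalg.norm(P[1]-P[0]))
quad([(343,187),(436,186),(437,441),(345,443)],.05)
quad([(277,131),(497,130),(492,446),(290,448)],.01)
quad([(302,298),(463,297),(479,367),(300,368)],.074)
a,b=g((301,368),.074),g((479,367),.074);print(a,b,(a+b)/2,np.linalg.norm(a-b))
to([.559,.163,.1],0.196)
E
```

```text
[0.5612 0.1635] yaw 0.199 L 0.10137076117564969 w 0.034456586660081764
[0.5609 0.163 ] yaw 0.206 L 0.1394680771260033 w 0.09040964409125354
[0.5606 0.1619] yaw 0.289 L 0.026032400758155515 w 0.05701695029195366
[0.57943582 0.13414205] [0.56668374 0.19734177] [0.57305978 0.16574191] 0.06447341070525486
shift [ 0.754 -0.    -0.008] turn [-0.001   0.0001 -0.    ]
shift [ 0.754 -0.    -0.008] turn [ 9.99e-01 -0.00e+00 -2.00e-04]
```

Request:
{"api": "servo_tool", "payload": {"rows": [[0,-0.003,0.026,-0.0025,0,0,0],[0,-0.003,0.026,-0.0025,0,0,0],[0.4,-0.003,0.026,-0.0025,0,0,0],[0.8,-0.003,0.026,-0.0025,0,0,0],[1.0,-0.003,0.026,-0.0025,0,0,0],[1.0,-0.003,0.026,-0.0025,0,0,0]]}}

```text
clock: 3.85
tool_pos: [0.564, 0.1634, 0.0706]
orientation: [-0.071, 0.703, 0.071, 0.704]
contact_force: [0.9, 0.1, 1.2]
grip_width: 0.0352
```

```bash
python3 - <<'E'
from h import *
s=robot.state();print(s['clock'],s['tool_pos'],s['contact_force'],s['grip_width'])
E
```

```text
3.85 [0.56400752 0.16341123 0.07057881] [0.92888876 0.13470445 1.23313294] 0.03522838681703017
```

Request:
{"api": "servo_tool", "payload": {"rows": [[0,0,0,0,0,0,0],[0,0,0,0,0,0,0],[0,0,0,0,0,0,0],[0,0,0,0,0,0,0]]}}

```text
clock: 4.25
tool_pos: [0.5629, 0.1633, 0.0702]
orientation: [-0.071, 0.703, 0.071, 0.704]
contact_force: [0.3, -0.6, 0.2]
grip_width: 0.0032
```

Request:
{"api": "servo_tool", "payload": {"rows": [[0.05,0,-0.014,0,0,0,0],[0.14,0,-0.014,0,0,0,0],[0.14,0,-0.014,0,0,0,0],[0.14,0,-0.014,0,0,0,0]]}}

```text
clock: 4.65
tool_pos: [0.5606, 0.1628, 0.0522]
orientation: [-0.071, 0.704, 0.071, 0.703]
contact_force: [-0.9, -0.1, -0.4]
grip_width: 0.0004
```

Request:
{"api": "servo_tool", "payload": {"rows": [[0.02,0,0,0,0,0,0],[0.04,0,0,0,0,0,0],[0.04,0,0,0,0,0,0]]}}

```text
clock: 4.95
tool_pos: [0.5616, 0.1629, 0.0487]
orientation: [-0.071, 0.703, 0.071, 0.704]
contact_force: [-0.6, 0.8, 2.3]
grip_width: 0.0
```

Contact is at about z 0.050, as expected. Continue to flush (top at about 0.044).

Request:
{"api": "servo_tool", "payload": {"rows": [[0.015,0,0,0,0,0,0],[0.025,0,0,0,0,0,0],[0.025,0,0,0,0,0,0]]}}

```text
clock: 5.25
tool_pos: [0.5616, 0.1629, 0.0458]
orientation: [-0.071, 0.703, 0.071, 0.704]
contact_force: [-0.9, -0.7, 4.7]
grip_width: 0.0007
```

Request:
{"api": "servo_tool", "payload": {"rows": [[0.008,0,0,0,0,0,0],[0.012,0,0,0,0,0,0],[0.012,0,0,0,0,0,0]]}}

```text
clock: 5.55
tool_pos: [0.5617, 0.1629, 0.0444]
orientation: [-0.071, 0.703, 0.071, 0.704]
contact_force: [-1.3, -0.0, 5.5]
grip_width: 0.0007
```

Request:
{"api": "servo_tool", "payload": {"rows": [[0.006,0,0,0,0,0,0],[0.006,0,0,0,0,0,0]]}}

```text
clock: 5.75
tool_pos: [0.5617, 0.1629, 0.0442]
orientation: [-0.071, 0.703, 0.071, 0.704]
contact_force: [-2.1, -1.1, 8.4]
grip_width: 0.0008
```

Request:
{"api": "servo_tool", "payload": {"rows": [[0.004,0,0,0,0,0,0],[0.004,0,0,0,0,0,0]]}}

```text
clock: 5.95
tool_pos: [0.5617, 0.1629, 0.0442]
orientation: [-0.071, 0.703, 0.071, 0.704]
contact_force: [-4.0, -1.7, 11.2]
grip_width: 0.0004
```

Request:
{"api": "servo_tool", "payload": {"rows": [[0.003,0,0,0,0,0,0],[0.003,0,0,0,0,0,0]]}}

```text
clock: 6.15
tool_pos: [0.5617, 0.1629, 0.0442]
orientation: [-0.071, 0.703, 0.071, 0.704]
contact_force: [-5.6, -0.8, 12.9]
grip_width: 0.0007
```

Request:
{"api": "servo_tool", "payload": {"rows": [[-0.3,0,0,0,0,0,0],[-0.6,0,0,0,0,0,0],[-0.96,0,0,0,0,0,0.85],[-0.96,0,0,0,0,0,0.85],[-0.96,0,0,0,0,0,0.85],[-0.96,0,0,0,0,0,0.85],[-0.96,0,0,0,0,0,0.85],[-0.96,0,0,0,0,0,0.85],[-0.96,0,0,0,0,0,0.85],[-0.96,0,0,0,0,0,0.85]]}}

```text
clock: 7.15
tool_pos: [0.561, 0.1629, 0.157]
orientation: [-0.071, 0.704, 0.071, 0.703]
contact_force: [-0.0, -1.2, -0.0]
grip_width: 0.061
```

```bash
python3 - <<'E'
from h import *
s=robot.state();print(s['clock'],s['tool_pos'],s['grip_width'])
c=capture('wrist');W=cam_pose(c,s)
f=c['frame'].copy()
f=cv2.resize(f[90:300,140:420],(800,600),interpolation=cv2.INTER_CUBIC)
cv2.imwrite('pics/w3.png',cv2.convertScaleAbs(f,alpha=1.6))
to([.561,.163,.043],0.2)
E
```

```text
7.15 [0.56100845 0.16287701 0.15697622] 0.0610302958683587
shift [ 0.951  0.001 -0.   ] turn [ 0.0002 -0.0001 -0.    ]
shift [ 0.951  0.001 -0.   ] turn [-9.998e-01  0.000e+00 -2.000e-04]
```

View pics/w3.png

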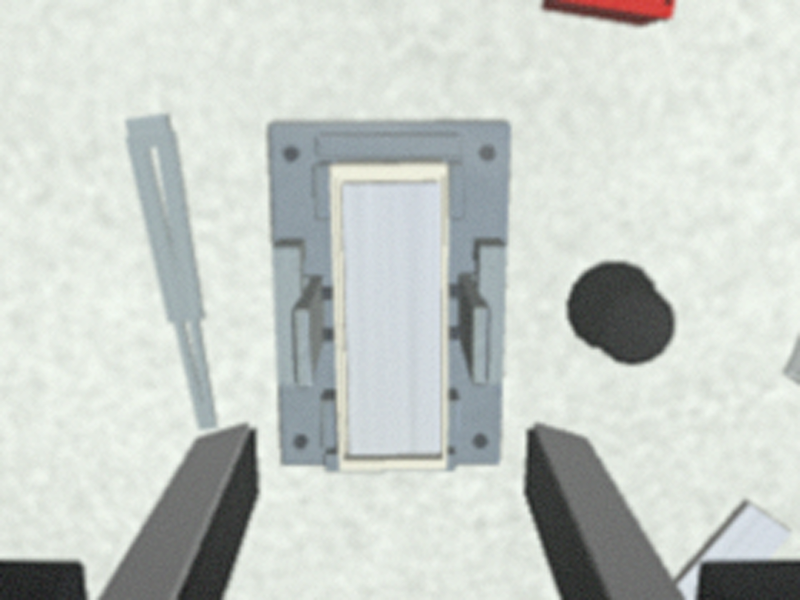

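The rim now shows around the cover, (341–441, 182–458), at both ends, so it is flush and level. Next I open to 80 mm, go down beside the catches and pinch.

Request:
{"api": "servo_tool", "payload": {"rows": [[0,0,0,0,0,0,0.85],[0,0,0,0,0,0,0.85],[0,0,0,0,0,0,0.85],[0,0,0,0,0,0,0.85],[0.3,0,0,0,0,0,0.85],[0.6,0,0,0,0,0,0.85],[0.8,0,0,0,0,0,0.85],[0.94,0,0,0,0,0,0.85],[0.94,0,0,0,0,0,0.85],[0.94,0,0,0,0,0,0.85]]}}

```text
clock: 8.2
tool_pos: [0.5614, 0.1629, 0.045]
orientation: [-0.071, 0.703, 0.071, 0.704]
contact_force: [-0.0, 0.5, 0.5]
grip_width: 0.0801
```

Request:
{"api": "servo_tool", "payload": {"rows": [[0.016,0,0,0,0,0,0.85],[0.016,0,0,0,0,0,0.7],[0.016,0,0,0,0,0,0.6],[0.016,0,0,0,0,0,0.45],[0.016,0,0,0,0,0,0.45],[0.016,0,0,0,0,0,0.45],[0.016,0,0,0,0,0,0.45],[0.016,0,0,0,0,0,0.45]], "force": 30}}

```text
clock: 9.0
tool_pos: [0.5619, 0.163, 0.0439]
orientation: [-0.071, 0.703, 0.071, 0.704]
contact_force: [-1.7, -0.3, 6.3]
grip_width: 0.0485
```

Request:
{"api": "servo_tool", "payload": {"rows": [[-0.008,0,0,0,0,0,0.45],[-0.008,0,0,0,0,0,0.45],[-0.008,0,0,0,0,0,0.45]]}}

```text
clock: 9.3
tool_pos: [0.5615, 0.1629, 0.0439]
orientation: [-0.071, 0.703, 0.071, 0.704]
contact_force: [0.5, 0.6, 2.4]
grip_width: 0.0479
```

Request:
{"api": "servo_tool", "payload": {"rows": [[-0.03,0,0,0,0,0,0.45],[-0.06,0,0,0,0,0,0.45],[-0.06,0,0,0,0,0,0.45]]}}

```text
clock: 9.6
tool_pos: [0.5609, 0.1629, 0.0509]
orientation: [-0.071, 0.704, 0.071, 0.703]
contact_force: [-0.7, 0.4, -2.3]
grip_width: 0.0481
```

Force −2.3 N matches the cassette's weight, so it is free of the hooks. Now I lift it smoothly.

Request:
{"api": "servo_tool", "payload": {"rows": [[-0.04,0,0,0,0,0,0.45],[-0.1,0,0,0,0,0,0.45],[-0.18,0,0,0,0,0,0.45],[-0.26,0,0,0,0,0,0.45],[-0.34,0,0,0,0,0,0.45],[-0.42,0,0,0,0,0,0.45],[-0.5,0,0,0,0,0,0.45],[-0.58,0,0,0,0,0,0.45],[-0.66,0,0,0,0,0,0.45],[-0.7,0,0,0,0,0,0.45],[-0.7,0,0,0,0,0,0.45]]}}

```text
clock: 10.7
tool_pos: [0.5618, 0.1629, 0.1359]
orientation: [-0.071, 0.703, 0.071, 0.704]
contact_force: [0.3, -1.4, -2.9]
grip_width: 0.0479
```

Request:
{"api": "servo_tool", "payload": {"rows": [[-0.04,0,0,0,0,0,0.45],[-0.1,0,0,0,0,0,0.45],[-0.18,0,0,0,0,0,0.45],[-0.26,0,0,0,0,0,0.45],[-0.34,0,0,0,0,0,0.45],[-0.39,0,0,0,0,0,0.45],[-0.41,0,0,0,0,0,0.45],[-0.41,0,0,0,0,0,0.45],[-0.41,0,0,0,0,0,0.45]]}}

```text
clock: 11.6
tool_pos: [0.5609, 0.1629, 0.1836]
orientation: [-0.071, 0.704, 0.071, 0.703]
contact_force: [-0.3, -0.5, -2.8]
grip_width: 0.0478
```

```bash
python3 - <<'E'
from h import *
s=robot.state();print(s['clock'],s['tool_pos'],s['contact_force'],s['moment'],s['grip_width'])
c=capture('side');W=cam_pose(c,s)
a=cv2.resize(c['frame'][110:230,220:380],(400,300),interpolation=cv2.INTER_CUBIC)
c2=capture('wrist');b=cv2.resize(c2['frame'],(400,300))
c3=capture('top');d=cv2.resize(c3['frame'][90:240,110:310],(400,300),interpolation=cv2.INTER_CUBIC)
e=cv2.resize(c2['frame'][120:320,150:410],(400,300),interpolation=cv2.INTER_CUBIC)
cv2.imwrite('pics/l1.png',cv2.convertScaleAbs(np.vstack([np.hstack([a,b]),np.hstack([d,e])]),alpha=1.5))
E
```

```text
11.6 [0.56086851 0.16289406 0.18364549] [-0.28735066 -0.45170004 -2.78548486] [0.07656578 0.03199151 0.03166711] 0.04783642845472644
```

View pics/l1.png

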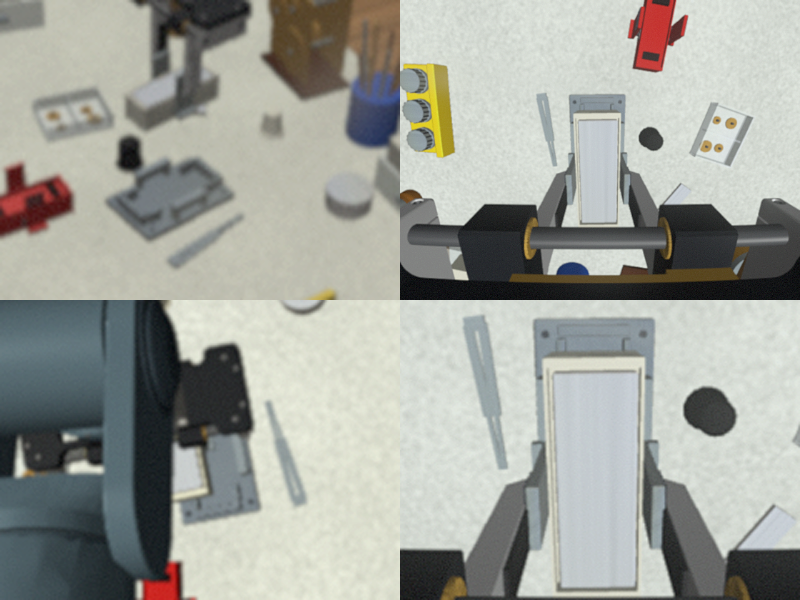

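The cassette is held clear above the empty dock with its cover on, and the bystanders are undisturbed. One PnP check of level and height from the cover corners, at (553,372), (645,370), (637,587), (556,588) in the lower-right panel.

```bash
python3 - <<'E'
from h import *
s=robot.state();c=capture('wrist');W=cam_pose(c,s)
px=np.array([(153,72),(245,70),(237,287),(156,288)],float)*[.65,1/1.5]+[150,120]
obj=np.array([(-50,-17,0),(-50,17,0),(50,17,0),(50,-17,0)])/1e3
ok,r,t=cv2.solvePnP(obj,px,K(c),np.array(c['dist_coeffs'],float))
M=W[:3,:3]@cv2.Rodrigues(r)[0];p=W[:3,:3]@t[:,0]+W[:3,3]
print('cover top centre',p.round(4),'underside z',p[2]-.034,'axes',M.round(3))
rt=proj(c,W,[[*(np.array([.561,.163,.184])+R.from_euler('z',.2).apply(q)+[0,0,0])] for q in obj]);print(px.round(1),rt.round(1))
E
```

```text
cover top centre [0.5558 0.163  0.1912] underside z 0.15719425224047257 axes [[ 0.977 -0.197  0.08 ]
 [ 0.193  0.98   0.055]
 [-0.089 -0.038  0.995]]
[[249.4 168. ]
 [309.2 166.7]
 [304.  311.3]
 [251.4 312. ]] [[248.9 172.8]
 [305.3 172.8]
 [301.2 316. ]
 [252.4 316. ]]
```

```bash
python3 - <<'E'
from h import *
s=robot.state();c=capture('wrist')
f=c['frame'][150:330,150:390]
f=cv2.resize(f,(800,600),interpolation=cv2.INTER_CUBIC);cv2.imwrite('pics/l2.png',cv2.convertScaleAbs(f,alpha=1.5))
E
```

```text
(no output)
```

View pics/l2.png

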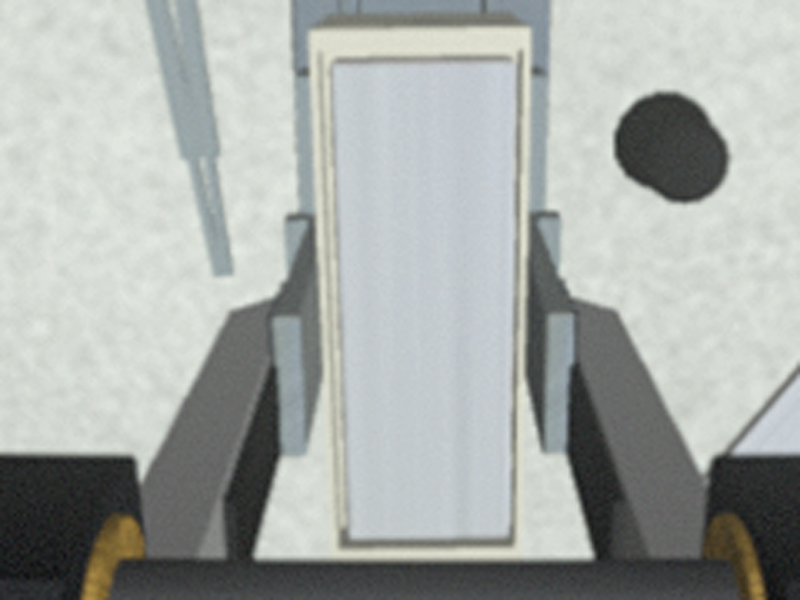

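```bash
python3 - <<'E'
from h import *
from scipy.optimize import least_squares
s=robot.state();c=capture('wrist');C=np.array(c['tool_from_camera'])
hx=lambda x,y,z:[x/1e3,y/1e3,z/1e3]
obj=[hx(-50,-17,34),hx(-50,17,34),hx(50,17,34),hx(50,-17,34),hx(-56,-20,34),hx(-56,20,34),hx(-56,-18,0)]
def fit(px,cam_to,zrel,nm):
    px=np.array(px,float)
    # cassette pose in a level tool-aligned frame (x=fwd,y=left,z=up) at TCP; camera offset dx,dy free within calibration
    A=np.array([[0,0,1],[0,1,0],[-1,0,0.]]) # rows: level axes expressed in tool axes
    W=np.eye(4);W[:3,:3]=A@C[:3,:3];W[:3,3]=A@C[:3,3]
    def f(p):
        P=R.from_euler('xyz',p[3:]).apply(obj)+p[:3]
        return (proj(c,W,P)-px).ravel()*wt
    wt=np.repeat([1,1,1,1,1,1,.5],2); wt[-2]=0
    r=least_squares(f,[0,0,zrel,0,0,0]);print(nm,'pos mm',(r.x[:3]*1e3).round(1),'rpy deg',np.degrees(r.x[3:]).round(2),'res',r.fun.round(1))
# image: image-left = -y
u=lambda l,o,k:[np.array(o)+np.array(p)/k for p in l]
fit(u([(333,60),(517,58),(512,540),(348,541),(308,29),(530,27),(320,15)],(150,150),3.333),C,-.034,'lifted')
fit(u([(342,183),(439,182),(440,456),(347,458),(331,163),(447,162),(331,161)],(140,90),2.857),C,-.147,'dock')
E
```

```text
lifted pos mm [ -1.8   1.2 -35.1] rpy deg [ 0.86 -1.05  0.98] res [-1.1  0.4 -0.5  0.2 -0.2  0.   0.2  0.   1.1 -0.1  0.6 -0.5  0.   0.1]
dock pos mm [  -0.2   -0.6 -147.4] rpy deg [-1.89 -2.73  0.78] res [-0.5 -0.3  0.1 -0.5 -0.2 -0.1  0.1 -0.   0.1  0.5  0.4  0.3  0.   0.3]
```

Request:
{"api": "servo_tool", "payload": {"rows": [[0,0,0,0,0,0,0.45],[0,0,0,0,0,0,0.45],[0,0,0,0,0,0,0.45]]}}

```text
clock: 12.2
tool_pos: [0.5612, 0.1629, 0.1841]
orientation: [-0.071, 0.704, 0.071, 0.704]
contact_force: [-0.4, -0.0, -3.6]
grip_width: 0.0479
```

```bash
python3 -c "
from rig import robot
print(robot.hand_in())"
```

```text
the job is handed in; nothing more can be done
None
```

I seated the cover, pinched both catches and lifted the white cassette out of the dock. It was still held by the catches when I handed in at about 12.2 s.

- **Cover:** I pressed its middle with the shut fingertips up to about 13 N. It stopped at z = 44.2 mm, against 44 mm for flush. Pictures before and after the lift show it flush in the recess.
- **Grip:** The fingers close the catches at 30 N and the grip held steady through the lift. The opening reads about 48 mm, slightly less than the 50 mm expected with both catches at their stops. I did not resolve that difference.
- **Final pose:** The underside is at about 0.149 m. A fit to the last wrist picture gives a tilt of about 1°. The same fit read 2–3° for the cassette standing in the dock, so 1° is within its error. An earlier, rougher fit had given about 5°, from less careful corner picks.
- **Load and surroundings:** The force reading after the lift was about 3 N downwards, which matches the weight of the cassette and cover. The pictures show the loupe, tweezers and other things in view undisturbed.

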